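# Park the ware dolly and hold its tongue up off the tow robot's ball

## Robot

A 6-joint arm with a two-finger parallel gripper is mounted at the origin on the work surface. World frame = base frame: x ahead of the robot, y to its left, z up, the work surface at z = 0. Lengths are in m, angles in rad, forces in N, time in s.
With the tool pointing down it reaches from about 0.375 to 0.9 m from the base axis. Payload 3.1 kg.
Tool frame: the origin (TCP) lies between the finger pads; the fingertips stand robot.finger_overhang ahead of it and the grasp point (between the pads) lies 3 mm ahead of it (robot.finger_overhang is the distance from the TCP to the fingertips, in m); z points along the fingers, y is the line along which they close (so a half turn about z gives the same grasp; the last joint's range is limited). The gripper opens to 87 mm and grips with 3 to 60 N. Pads are 19 mm wide; open, the fingers measure 117 mm over their backs; the gripper's body (75 mm by 190 mm) begins 51 mm behind the grasp point.
Start: joints at [0.977, 0.527, 1.433, -0, 1.181, -0.178], TCP at [0.252, 0.572, 0.245] pointing down, gripper open.
Joint ranges: [-3.08, 3.08], [-0.75, 2.2], [0.22, 2.44], [-1.43, 4.57], [0, 2.65], [-2.85, 2.85]. Speed limits (rad/s): [2.79, 2.79, 3.14, 3.14, 3.14, 3.14].

## Interface

Orientations are given as a unit quaternion [x, y, z, w].
In Python, from rig import get_obs, vision, hand_in, nets, robot gives the robot as it stands.
- The arm moves only by the tool apply_moves, never from a script. Its argument "series" is a list of rows, each an object with "offset": the shift along the world's x, y, z in cm, a list of three; "rot": the turn, a rotation vector about the world's x, y, z in degrees, a list of three. A call has 1 to 20 rows; each row is the pose to reach, as a shift and turn from the pose commanded when the call began; what a row does not reach only later rows make up. A row lasts 1/10 s, in which the tool goes at most 50 mm and 8.59 degrees, less where a joint would pass 70% of its speed; a pose out of reach is approached as far as the arm can. A call with a gripper value outside its range is refused whole. "hand" is the opening, from 0 (shut) to 1 (fully open), set as the call begins (left out, the last holds). The fingers move at their own pace and stop on an object; "newtons" is the grip in N (left out, the last holds). Time passes only in rows, so rows that repeat a pose let the fingers close. It gives the time, the measured TCP pose, the force, the opening and the grip force at its end, in the units of the state.
- get_obs(): the state, without advancing time (a new reading comes with each control period).
- vision.camera(name): name is "side" or "top" or "wrist"; returns the picture (420x560x3 uint8, red, green, blue); there is no depth.
- vision.calibration(name): a dict with "K" (3x3 intrinsics, pixels), "R" (3x3) and "t" (3): a world point X has camera coordinates R X + t. Camera axes: x right, y down, z forward; pixel columns grow to the right and rows downward; lengths in m; the calibration is good to about 2 mm. A picture is of the moment at which its call begins: read the wrist's pose just before it. calibration takes no time and is no camera call; for the wrist camera it gives the pose at the moment of the call.
- hand_in(): hands the job in; it is judged then, once.
Trained networks look in the newest picture that a camera, given by its name, has taken for a name from the list of things; names that differ only in an ending like _2 or _b are one class to them, and where a whole thing is asked for, a point or a joint stands for the part that bears it (a point fixed in the world has none). Each returns a list of dicts, best first, with "conf" (0 to 1); they miss things now and then, are a little off and sometimes report something else, mostly with a low value. They report only what shows in the picture. A call takes as long as a camera call.
- nets.search_frame(camera, query): "centre" ([x, y, z] in m, in world coordinates, good to about 4 mm: the middle of the surface that is visible of it).
- nets.spot_point(camera, query): "centre" ([x, y, z] in m, in world coordinates, good to about 4 mm: a listed point, or the origin of a listed thing).
The state is a dict: "time": time; "q": joint angles; "joint_velocities": joint speeds; "joint_torque": joint torques, N m; "position": TCP position; "tool_rot": TCP orientation; "ft_force": force on the tool from outside, world axes, zero at the start; "moment": the same for the moment, N m; "grip_width": finger opening in m; "grip_force": force on a finger pad.
Only numpy, scipy, OpenCV 4.12 (cv2) and the standard library are available. Lean on these libraries where they do the work, as an engineer would, in place of code of your own. Each camera call takes 0.05 s, during which the arm holds its last target. There are 200 camera calls.

## Task

Unhitch the ware dolly so that the tow robot can drive out. First turn the lock collar of the dolly's parking leg fully round to its red locked mark; then pull the coupler's latch sideways by its red T-handle against the spring, lift the tongue off the ball and finish holding the coupler up in the gripper, still, about 10 cm above where it sat. Leave the basin, the grease tin and the wheel chock where they are.

Things in the scene. Friction and masses are not known exactly. Their poses are not given: they have to be found in the camera images.
- dolly: low ware dolly, parked, cannot move: plywood deck 440 x 600 mm, top 160 mm above the dock, blue frame, castors. Origin on the dock (z = 0) below the middle of the tongue's hinge pin; +y runs level along the lowered tongue to the hitch ball, -x is the robot's side, z up. Deck at y -70 to -670 mm, x -220 to 220 mm of this frame; a second basin is fixed at its rear.
- tug: low white tow robot, standing still, cannot move: body 460 x 620 mm, 220 mm high, starting 170 mm behind its hitch ball. Origin on the dock straight below the ball; +y points from the ball to its body. Steel ball 40 mm across, centre 115 mm above the dock, on a 22 mm neck over a flat drawbar.
- collar_axis (a point): on the lock collar's vertical turning axis, at the ring's top (178 mm high); at x -90, y 0 mm of the dolly frame. The collar is a dark steel ring 60 mm across, 20 mm high, round the parking leg's 24 mm stem (which ends 18 mm above the ring), over a grey quadrant plate with a white mark (open) and a red mark (locked).
- collar_grip (a point): centre of the grippable part of the upright red peg at the end of the collar's lever: peg 18 mm across, top 212 mm above the dock; this point lies 200 mm above the dock and 68 mm from the collar axis; the lever's flat bar lies below it, top at 174 mm.
- collar (a joint): turn of the lock collar, rad: 0 = open, lever along -x of the dolly frame over the white mark; grows clockwise seen from above; 1.40 = at its stop, lever nearly along +y of the dolly frame, over the red locked mark. Friction 0.12 N m (about 2 N at the peg); it stays where it is left.
- tongue: yellow 40 mm square tongue with a steel ball coupler (62 mm wide, top 38 mm above the ball centre) at its end. Origin in the middle of the hinge pin, 115 mm high; x = hinge axis (parallel to the dolly's x), y along the tongue to the coupler. Raising turns it about +x; it rests level on the ball and falls back when let go. Lifting at the coupler takes 4 to 8 N.
- socket (a point): centre of the coupler's ball socket, 300 mm from the hinge along the tongue; 115 mm above the dock while it sits on the ball.
- latch_grip (a point): middle of the red T-handle of the coupler's latch: a round bar 18 mm thick, 70 mm long, parallel to the tongue, 164 mm above the dock with the tongue down, 84 mm from the tongue's centre line on its -x side with the latch home; a flat stem 10 mm thick holds it from below. It slides along -x of the tongue and carries the tongue when lifted.
- latch (a joint): how far the latch is pulled out along the tongue's -x, m: 0 = home (a fork under the ball bars the lift after 3 mm), stop at 0.028. At 0.020 or more the fork is clear of the ball and the tongue can be lifted. Spring 5.5 N at home, 10 N at 0.020; it snaps home when let go.
- basin: loose white ceramic basin 260 mm wide, 90 mm high, standing mouth up on the dolly's deck; origin under its centre. Bystander.
- grease_tin: loose closed tin 80 mm across, 90 mm high, yellow label, standing on the dock on the robot's side of the coupler; origin under its centre. Bystander.
- chock: loose black rubber wheel chock 80 x 130 x 64 mm lying on the dock on the robot's side of the tongue; origin under its centre. Bystander.

How it is judged:
On the way, in this order (a step that is already met when the one before it is completed fails the run):
1. the parking leg's collar is turned to its locked mark while the tongue is still hitched (value of joint collar above 1.25 rad and height (world z) of socket below 0.125 m), for 0.2 s.
2. the latch is pulled out against its spring, tongue still down (value of joint latch above 0.012 m and height (world z) of socket below 0.125 m), for 0.05 s.
3. the coupler is lifted clear of the ball (height (world z) of socket above 0.185 m and value of joint collar above 1.25 rad), for 0.2 s.
At the end, for the whole second after the job is handed in: The collar is within 0.15 rad of its stop at the red mark; the coupler is held still by the gripper's fingers alone (on the handle or elsewhere on the tongue), its socket 70 to 140 mm above its seat on the ball; basin, grease tin and chock within 30 mm of where they stood (all of step 3 and height (world z) of socket below 0.255 m and angular speed of tongue below 0.1 rad/s and contact force between the fingers and tongue above 2 N and contact force between tongue and tug below 0.5 N and contact force between tongue and chock below 0.3 N and contact force between tongue and grease_tin below 0.3 N and contact force between tongue and basin below 0.3 N and distance of each of basin, grease_tin, chock from where it was at the start of the episode below 0.03 m); the arm keeps its last pose, push and grip.
It fails at once if the tongue is lifted off before the parking leg is locked (height (world z) of socket above 0.135 m and value of joint collar below 1.25 rad).
It fails at once if the basin, the grease tin or the chock is knocked away (distance of any of basin, grease_tin, chock from where it was at the start of the episode above 0.03 m).
It also fails if it takes over 42 s, if anything falls off the work surface, if the arm or the gripper's body presses on something with over 40 N, if the wrist force passes 120 N, or if a joint passes its speed limit or range.

## Working session

There is one attempt and no reset: what is moved stays moved. The work goes in short steps, Python scripts to look and compute and a tool call to move; the robot and the scene stay as the last step left them, time stands still between calls to the robot, and variables do not carry over. Pictures are saved under pics/ and viewed, at most 10 in all, crops included, and the job is handed in when it is done.

Besides the shell and the picture viewer there is one more tool, called after ">>>" as name([rows], argument=value, ...), one row to a line, values as JSON. apply_moves: Moves the arm, as the interface text tells. Its arguments: {"type":"object","properties":{"series":{"type":"array"},"hand":{"type":"number"},"newtons":{"type":"number"}},"required":["series"]}

```bash
mkdir -p pics; cat > h.py <<'E'
import numpy as np, cv2
from rig import get_obs, vision, hand_in, nets, robot
def snap(n,f):
    im=vision.camera(n); cv2.imwrite('pics/'+f,im[:,:,::-1]); return im
def proj(n,X):
    c=vision.calibration(n); p=np.array(c['K'])@(np.array(c['R'])@np.array(X)+np.array(c['t'])); return (p[:2]/p[2]).round(0)
E
python3 - <<'E'
from h import *
o=get_obs(); print(o['time'],o['position'],o['tool_rot'],robot.finger_overhang)
a=snap('side','s0.png'); b=snap('top','t0.png')
for n in ['side','top']:
    for q in ['dolly','tug','collar_axis','collar_grip','socket','latch_grip','tongue','basin','grease_tin','chock']:
        for r in nets.spot_point(n,q)[:2]: print(n,q,round(r['conf'],2),np.round(r['centre'],3))
print(get_obs()['time'])
E
```

```text
0.0 [0.25204391 0.57119238 0.24358339] [ 2.06408339e-01  9.78465369e-01 -9.78727782e-04 -4.00972904e-04] 0.022
side tug 0.68 [ 0.6    0.202 -0.   ]
side tug 0.18 [0.423 0.187 0.   ]
side collar_axis 0.94 [ 0.52  -0.099  0.178]
side collar_grip 0.8 [ 0.456 -0.079  0.2  ]
side socket 0.97 [0.6   0.2   0.112]
side tongue 0.77 [ 0.611 -0.1    0.114]
side basin 0.7 [ 0.593 -0.337  0.163]
side grease_tin 0.86 [0.425 0.189 0.002]
side chock 0.56 [ 0.424  0.036 -0.002]
top dolly 0.7 [ 0.613 -0.095 -0.001]
top collar_axis 0.76 [ 0.519 -0.103  0.177]
top collar_grip 0.67 [ 0.459 -0.079  0.2  ]
top collar_grip 0.6 [0.512 0.201 0.164]
top socket 0.56 [0.595 0.202 0.117]
top socket 0.15 [0.423 0.188 0.001]
top latch_grip 0.69 [0.512 0.204 0.162]
top latch_grip 0.42 [ 0.613 -0.098 -0.004]
top tongue 0.81 [ 0.61  -0.095  0.116]
top basin 0.73 [ 0.595 -0.338  0.165]
top grease_tin 0.58 [0.423 0.188 0.002]
top grease_tin 0.3 [ 0.593 -0.336  0.161]
top chock 0.6 [0.424 0.035 0.   ]
1.1
```

View pics/s0.png

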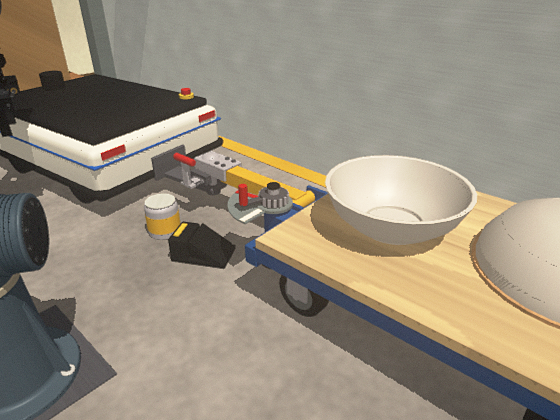

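View pics/t0.png

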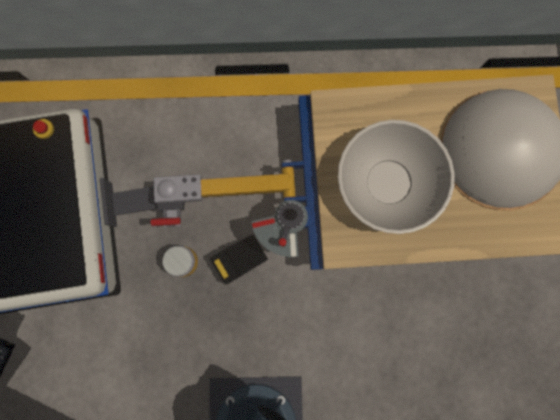

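The side view shows the red peg at (243,195), the collar at (274,197), the T-handle at (184,159), the tin at (162,215) and the chock at (200,245). In the top view the peg is at (283,242), the red mark at (263,224), the white mark at (292,245) and the handle at (165,222). The lever has already turned a little past open. I'll check the nets by triangulating the red parts.

```bash
python3 - <<'E'
from h import *
s=cv2.imread('pics/s0.png');t=cv2.imread('pics/t0.png')
def cen(im,x0,y0,x1,y1):
    c=im[y0:y1,x0:x1].astype(int); m=((c[:,:,2]>90)&(c[:,:,2]>2.2*c[:,:,1])).astype(np.uint8)
    n,l,st,ce=cv2.connectedComponentsWithStats(m); k=1+np.argmax(st[1:,4]); return ce[k]+[x0,y0],st[k]+[x0,y0,0,0,0]
P={n:(lambda c:np.array(c['K'])@np.c_[c['R'],c['t']])(vision.calibration(n)) for n in('side','top')}
for nm,bs,bt in [('peg',(232,180,256,212),(274,230,290,250)),('latch',(168,148,200,170),(145,212,190,230))]:
    a,sa=cen(s,*bs);b,sb=cen(t,*bt); X=cv2.triangulatePoints(P['side'],P['top'],a.reshape(2,1),b.reshape(2,1))[:,0];X=X[:3]/X[3]
    print(nm,a,sa,b,sb,X.round(4),proj('side',X),proj('top',X))
ax=np.array([.5195,-.101]);g=np.array([.4575,-.079])
hi=np.array([.6105,-.0965]);so=np.array([.5985,.201])
d=so-hi;print('tongue len',np.hypot(*d),'yaw',np.degrees(np.arctan2(-d[0],d[1])), 'lever',np.hypot(*(g-ax)))
for p in [(.5195,-.101,.178),(.4575,-.079,.2),(.512,.2025,.164),(.5985,.201,.153)]: print(proj('side',p),proj('top',p))
E
```

```text
peg [243.63106796 194.31067961] [236 184  20  22 206] [282.125 241.625] [279 238   7   8  40] [ 0.4569 -0.0794  0.1889] [244. 194.] [282. 242.]
latch [184.30496454 158.84397163] [174 153  22  13 141] [164.62576687 221.25766871] [151 218  29   7 163] [0.5142 0.2009 0.162 ] [184. 159.] [165. 221.]
tongue len 0.2977419184461603 yaw 2.3098381040393465 lever 0.06578753681359406
[273. 192.] [291. 215.]
[243. 189.] [282. 241.]
[183. 158.] [164. 222.]
[211. 152.] [166. 187.]
```

>>> apply_moves([
  {"offset": [0,0,5],"rot": [0,0,0]},
  {"offset": [1,-3,6],"rot": [0,0,0]},
  {"offset": [2.5,-8,6],"rot": [0,0,1]},
  {"offset": [4,-12.5,6],"rot": [0,0,2]},
  {"offset": [5.5,-17,6],"rot": [0,0,3]},
  {"offset": [7,-21.5,6],"rot": [0,0,4]},
  {"offset": [8.5,-26,6],"rot": [0,0,4]},
  {"offset": [10,-30.5,6],"rot": [0,0,4]},
  {"offset": [11.5,-35,6],"rot": [0,0,4]},
  {"offset": [13,-39.5,6],"rot": [0,0,4]},
  {"offset": [14.5,-44,6],"rot": [0,0,4]},
  {"offset": [16,-48.5,6],"rot": [0,0,4]},
  {"offset": [17.5,-53,6],"rot": [0,0,4]},
  {"offset": [19,-57.5,6],"rot": [0,0,4]},
  {"offset": [20,-62,6],"rot": [0,0,4]},
  {"offset": [20.5,-65,6],"rot": [0,0,4]},
  {"offset": [20.5,-65,4],"rot": [0,0,4]},
  {"offset": [20.5,-65,3],"rot": [0,0,4]},
  {"offset": [20.5,-65,3],"rot": [0,0,4]},
  {"offset": [20.5,-65,3],"rot": [0,0,4]},
], hand=0.6, newtons=15)

```text
time: 3.1
position: [0.4572, -0.0775, 0.2746]
tool_rot: [0.172, 0.985, 0.0, -0.0]
ft_force: [1.0, -0.2, 0.6]
grip_width: 0.052
grip_force: 0.0
```

```bash
python3 - <<'E'
from h import *
o=get_obs();print(o['position'])
snap('wrist','w1.png')
for q in ['collar_axis','collar_grip']:
    for r in nets.spot_point('wrist',q)[:2]: print(q,round(r['conf'],2),np.round(r['centre'],4),proj('wrist',r['centre']))
print(proj('wrist',(.457,-.079,.2)),proj('wrist',(.457,-.079,.212)))
E
```

```text
[ 0.45720743 -0.0775361   0.2746137 ]
collar_axis 0.67 [ 0.5216 -0.1014  0.1789] [285. 299.]
collar_grip 0.95 [ 0.4547 -0.0821  0.1985] [279. 228.]
[284. 231.] [284. 237.]
```

View pics/w1.png

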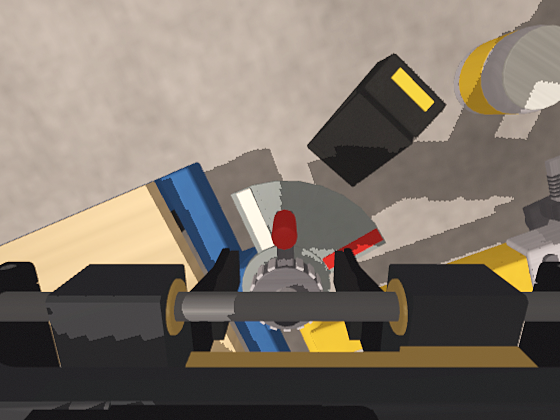

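The wrist view shows the peg at (285,230), where the measured point projects, centred between the fingers. The lever is just past the white mark at (252,218), and the red mark is at (352,248). I'll lower and grip.

>>> apply_moves([
  {"offset": [0,0,-3],"rot": [0,0,0]},
  {"offset": [0,0,-5],"rot": [0,0,0]},
  {"offset": [0,0,-7],"rot": [0,0,0]},
  {"offset": [0,0,-7],"rot": [0,0,0]},
  {"offset": [0,0,-7],"rot": [0,0,0]},
])

```text
time: 3.75
position: [0.4578, -0.0781, 0.2051]
tool_rot: [0.172, 0.985, -0.0, 0.0]
ft_force: [0.0, 0.0, 0.3]
grip_width: 0.052
grip_force: 0.0
```

>>> apply_moves([
  {"offset": [0,0,0],"rot": [0,0,0]},
  {"offset": [0,0,0],"rot": [0,0,0]},
  {"offset": [0,0,0],"rot": [0,0,0]},
  {"offset": [0,0,0],"rot": [0,0,0]},
  {"offset": [0,0,0],"rot": [0,0,0]},
], hand=0.0, newtons=15)

```text
time: 4.25
position: [0.4575, -0.0783, 0.2048]
tool_rot: [0.172, 0.985, -0.0, 0.0]
ft_force: [-0.3, 0.3, 1.2]
grip_width: 0.0199
grip_force: 0.1
```

```bash
python3 - <<'E'
from h import *
print(get_obs()['position'],get_obs()['grip_width'],get_obs()['grip_force'])
A=np.array([.5205,-.1015]);p=np.array([.457,-.079]);v=p-A
for d in range(0,64,5):
    a=-np.radians(d);R=np.array([[np.cos(a),-np.sin(a)],[np.sin(a),np.cos(a)]]);print(-d,((A+R@v-p)*100).round(2))
E
```

```text
[ 0.4575047  -0.07832377  0.20480805] 0.019933328459463814 0.06193049157445785
0 [0. 0.]
-5 [0.22 0.54]
-10 [0.49 1.07]
-15 [0.8  1.57]
-20 [1.15 2.04]
-25 [1.55 2.47]
-30 [1.98 2.87]
-35 [2.44 3.24]
-40 [2.93 3.56]
-45 [3.45 3.83]
-50 [3.99 4.06]
-55 [4.55 4.24]
-60 [5.12 4.37]
```

>>> apply_moves([
  {"offset": [0,0,0],"rot": [0,0,0]},
  {"offset": [0,0,0],"rot": [0,0,0]},
])

```text
time: 4.45
position: [0.4574, -0.0784, 0.2048]
tool_rot: [0.172, 0.985, -0.0, 0.0]
ft_force: [-1.1, -0.1, 2.8]
grip_width: 0.0175
grip_force: 15.0
```

Gripped at 15 N with a width of about 18 mm. Next I turn the collar.

>>> apply_moves([
  {"offset": [0.2,0.55,0],"rot": [0,0,-5]},
  {"offset": [0.5,1.05,0],"rot": [0,0,-10]},
  {"offset": [0.8,1.55,0],"rot": [0,0,-15]},
  {"offset": [1.15,2.05,0],"rot": [0,0,-20]},
  {"offset": [1.55,2.45,0],"rot": [0,0,-25]},
  {"offset": [2.0,2.85,0],"rot": [0,0,-30]},
  {"offset": [2.45,3.25,0],"rot": [0,0,-35]},
  {"offset": [2.95,3.55,0],"rot": [0,0,-40]},
  {"offset": [3.45,3.85,0],"rot": [0,0,-45]},
  {"offset": [4.0,4.05,0],"rot": [0,0,-50]},
  {"offset": [4.55,4.25,0],"rot": [0,0,-55]},
  {"offset": [4.9,4.3,0],"rot": [0,0,-58]},
  {"offset": [4.9,4.3,0],"rot": [0,0,-58]},
  {"offset": [4.9,4.3,0],"rot": [0,0,-58]},
])

```text
time: 5.85
position: [0.5065, -0.0351, 0.2047]
tool_rot: [0.628, 0.778, 0.0, 0.0]
ft_force: [-0.7, 0.6, 3.7]
grip_width: 0.0174
grip_force: 15.0
```

```bash
python3 - <<'E'
from h import *
o=get_obs();p=o['position'];print(p,o['ft_force'])
A=np.array([.5205,-.1015]);v=p[:2]-A
print('r',np.hypot(*v),'phi',np.radians(182.3)-np.arctan2(v[1],v[0]))
E
```

```text
[ 0.50645921 -0.03513283  0.20473404] [-0.69276951  0.63907939  3.73414253]
r 0.0678361648887892 phi 1.4024509291843812
```

There's no stop force yet, so I nudge a little further to feel the stop.

>>> apply_moves([
  {"offset": [0.2,0.05,0],"rot": [0,0,-2]},
  {"offset": [0.4,0.1,0],"rot": [0,0,-4]},
  {"offset": [0.4,0.1,0],"rot": [0,0,-4]},
  {"offset": [0.4,0.1,0],"rot": [0,0,-4]},
])

```text
time: 6.25
position: [0.5067, -0.0353, 0.2045]
tool_rot: [0.654, 0.757, -0.004, -0.002]
ft_force: [-8.6, -4.2, 8.7]
grip_width: 0.0175
grip_force: 15.0
```

The stop is reached: 8.6 N and no further motion. I release, rise and go above the latch handle.

>>> apply_moves([
  {"offset": [0,0,0],"rot": [0,0,0]},
  {"offset": [0,0,0],"rot": [0,0,0]},
  {"offset": [0,0,0],"rot": [0,0,0]},
  {"offset": [0,0,0],"rot": [0,0,0]},
  {"offset": [0,0,2],"rot": [0,0,0]},
  {"offset": [0,0,5],"rot": [0,0,0]},
  {"offset": [0,0,5],"rot": [0,0,0]},
  {"offset": [0,3,5],"rot": [0,0,0]},
  {"offset": [0,7,5],"rot": [0,0,-3]},
  {"offset": [0,11,5],"rot": [0,0,-6]},
  {"offset": [0,15,5],"rot": [0,0,-6]},
  {"offset": [0,19,5],"rot": [0,0,-6]},
  {"offset": [0.3,22.5,5],"rot": [0,0,-6]},
  {"offset": [0.3,23.7,5],"rot": [0,0,-6]},
  {"offset": [0.3,23.7,5],"rot": [0,0,-6]},
  {"offset": [0.3,23.7,5],"rot": [0,0,-6]},
], hand=0.6)

```text
time: 7.85
position: [0.5131, 0.202, 0.254]
tool_rot: [0.693, 0.721, -0.001, -0.0]
ft_force: [-0.1, 0.3, 0.3]
grip_width: 0.0519
grip_force: 0.0
```

```bash
python3 - <<'E'
from h import *
o=get_obs();print(o['position'],o['grip_width'])
snap('wrist','w2.png');snap('top','t2.png')
for n in('wrist','top'):
  for q in ['collar_axis','collar_grip','latch_grip','socket','grease_tin','chock']:
    for r in nets.spot_point(n,q)[:1]: print(n,q,round(r['conf'],2),np.round(r['centre'],4),proj(n,r['centre']))
print(proj('wrist',(.513,.202,.164)))
a=cv2.imread('pics/w2.png');b=cv2.imread('pics/t2.png')[150:290,130:340]
cv2.imwrite('pics/c2.png',np.vstack([cv2.resize(a,(400,300)),cv2.resize(b,(400,267))]))
E
```

```text
[0.51308085 0.20200661 0.25396692] 0.05194627730006791
wrist collar_grip 0.68 [0.5171 0.1991 0.1616] [290. 227.]
wrist grease_tin 0.56 [0.4275 0.189  0.0013] [217. 190.]
top collar_grip 0.92 [ 0.5133 -0.0344  0.2012] [262. 217.]
top latch_grip 0.76 [0.5165 0.2034 0.1669] [163. 220.]
top socket 0.74 [0.5983 0.2074 0.1166] [167. 190.]
top grease_tin 0.82 [0.4244 0.1899 0.0008] [183. 261.]
top chock 0.69 [ 0.4224  0.0339 -0.0028] [241. 260.]
[284. 226.]
```

View pics/c2.png

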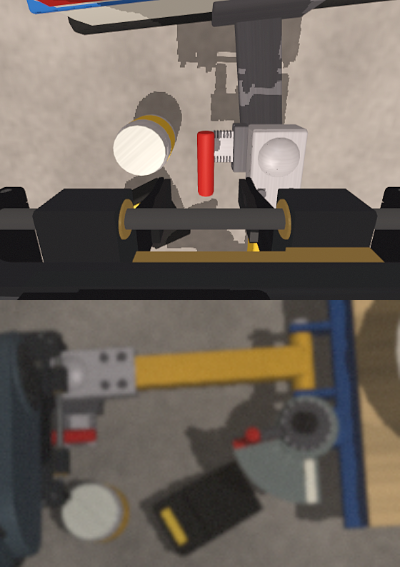

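The top view shows the peg over the red mark. In the wrist view the handle is at full-picture pixel (288,228), between the fingers and about 2 mm further in +x. I'll descend and check the force.

>>> apply_moves([
  {"offset": [0.2,0,-3],"rot": [0,0,0]},
  {"offset": [0.2,0,-6],"rot": [0,0,0]},
  {"offset": [0.2,0,-7.5],"rot": [0,0,0]},
  {"offset": [0.2,0,-8.4],"rot": [0,0,0]},
  {"offset": [0.2,0,-8.4],"rot": [0,0,0]},
  {"offset": [0.2,0,-8.4],"rot": [0,0,0]},
])

```text
time: 9.15
position: [0.516, 0.2029, 0.1711]
tool_rot: [0.694, 0.72, 0.0, 0.0]
ft_force: [0.7, 0.1, 0.2]
grip_width: 0.0523
grip_force: 0.0
```

>>> apply_moves([
  {"offset": [0,0,0],"rot": [0,0,0]},
  {"offset": [0,0,0],"rot": [0,0,0]},
  {"offset": [0,0,0],"rot": [0,0,0]},
  {"offset": [0,0,0],"rot": [0,0,0]},
  {"offset": [0,0,0],"rot": [0,0,0]},
  {"offset": [0,0,0],"rot": [0,0,0]},
  {"offset": [0,0,0],"rot": [0,0,0]},
  {"offset": [0,0,0],"rot": [0,0,0]},
], hand=0.0, newtons=45)

```text
time: 9.95
position: [0.5141, 0.2027, 0.1706]
tool_rot: [0.694, 0.72, -0.001, -0.001]
ft_force: [-4.5, 0.0, 4.9]
grip_width: 0.0167
grip_force: 45.0
```

>>> apply_moves([
  {"offset": [-0.5,0,0],"rot": [0,0,0]},
  {"offset": [-1,-0.05,0],"rot": [0,0,0]},
  {"offset": [-1.5,-0.05,0],"rot": [0,0,0]},
  {"offset": [-2,-0.1,0],"rot": [0,0,0]},
  {"offset": [-2.5,-0.1,0],"rot": [0,0,0]},
  {"offset": [-2.5,-0.1,0],"rot": [0,0,0]},
  {"offset": [-2.5,-0.1,0],"rot": [0,0,0]},
])

```text
time: 10.65
position: [0.4964, 0.2019, 0.171]
tool_rot: [0.694, 0.72, 0.005, 0.004]
ft_force: [9.6, 0.1, -5.6]
grip_width: 0.0169
grip_force: 45.0
```

Measured travel is 17.7 mm and the force agrees with that. I pull about 7 mm more.

>>> apply_moves([
  {"offset": [-0.4,0,0],"rot": [0,0,0]},
  {"offset": [-0.8,0,0],"rot": [0,0,0]},
  {"offset": [-0.8,0,0],"rot": [0,0,0]},
  {"offset": [-0.8,0,0],"rot": [0,0,0]},
])

```text
time: 11.05
position: [0.4896, 0.2016, 0.1713]
tool_rot: [0.693, 0.72, 0.006, 0.005]
ft_force: [11.0, -2.6, -6.0]
grip_width: 0.0168
grip_force: 45.0
```

```bash
python3 - <<'E'
from h import *
o=get_obs();p=o['position'];print(p,o['ft_force'],o['moment'])
y0=.2020+.0970; z0=.170-.115   # tongue-frame TCP rel hinge
for d in range(0,22,2):
    a=np.radians(d); print(d,round((y0*np.cos(a)-z0*np.sin(a)-y0)*100,2),round((y0*np.sin(a)+z0*np.cos(a)-z0)*100,2),'socket',round(.3*np.sin(a),3))
print(np.array([np.cos(np.radians(2.3)),np.sin(np.radians(2.3))]))
E
```

```text
[0.48957097 0.20163337 0.17126949] [11.03630026 -2.58414474 -5.9678395 ] [-0.36128713 -1.2921354   0.01840819]
0 0.0 0.0 socket 0.0
2 -0.21 1.04 socket 0.01
4 -0.46 2.07 socket 0.021
6 -0.74 3.1 socket 0.031
8 -1.06 4.11 socket 0.042
10 -1.41 5.11 socket 0.052
12 -1.8 6.1 socket 0.062
14 -2.22 7.07 socket 0.073
16 -2.67 8.03 socket 0.083
18 -3.16 8.97 socket 0.093
20 -3.68 9.89 socket 0.103
[0.9991944  0.04013179]
```

The latch is out about 24.5 mm. I start the lift along the tongue's arc.

>>> apply_moves([
  {"offset": [0,-0.1,0.5],"rot": [1,0,0]},
  {"offset": [0,-0.2,1.05],"rot": [2,0.1,0]},
  {"offset": [0,-0.35,1.55],"rot": [3,0.1,0]},
  {"offset": [0,-0.45,2.05],"rot": [4,0.2,0]},
  {"offset": [0,-0.75,3.1],"rot": [6,0.2,0]},
  {"offset": [0,-0.75,3.1],"rot": [6,0.2,0]},
])

```text
time: 11.65
position: [0.4906, 0.1938, 0.2036]
tool_rot: [0.693, 0.719, 0.044, -0.031]
ft_force: [11.5, 1.6, -5.6]
grip_width: 0.017
grip_force: 45.0
```

>>> apply_moves([
  {"offset": [0,-0.3,1.0],"rot": [2,0.1,0]},
  {"offset": [0,-0.65,2.0],"rot": [4,0.2,0]},
  {"offset": [0,-1.05,3.0],"rot": [6,0.2,0]},
  {"offset": [0,-1.5,3.95],"rot": [8,0.3,0]},
  {"offset": [0,-1.95,4.95],"rot": [10,0.4,0]},
  {"offset": [0,-2.4,5.85],"rot": [12,0.5,0]},
  {"offset": [0,-2.8,6.55],"rot": [13.5,0.5,0]},
  {"offset": [0,-2.8,6.55],"rot": [13.5,0.5,0]},
  {"offset": [0,-2.8,6.55],"rot": [13.5,0.5,0]},
  {"offset": [0,-2.8,6.55],"rot": [13.5,0.5,0]},
  {"offset": [0,-2.8,6.55],"rot": [13.5,0.5,0]},
  {"offset": [0,-2.8,6.55],"rot": [13.5,0.5,0]},
])

```text
time: 12.85
position: [0.4896, 0.1659, 0.2683]
tool_rot: [0.685, 0.709, 0.124, -0.116]
ft_force: [11.4, 3.3, -5.2]
grip_width: 0.017
grip_force: 45.0
```

```bash
python3 - <<'E'
from h import *
o=get_obs();print(o['position'],o['ft_force'],o['grip_width'],abs(o['joint_velocities']).max())
s=snap('side','s3.png')
t=snap('top','t3.png')
for n in('side','top'):
  for q in ['socket','latch_grip','collar_grip','basin','grease_tin','chock']:
    vision.camera  # newest picture already taken
    for r in nets.spot_point(n,q)[:1]: print(n,q,round(r['conf'],2),np.round(r['centre'],4))
print(get_obs()['time'])
E
```

```text
[0.48961261 0.1658701  0.26825052] [11.41938903  3.25563592 -5.18689502] 0.01698973869445739 0.0013350629180831925
side socket 0.58 [0.5998 0.1803 0.2135]
side latch_grip 0.87 [0.4923 0.165  0.2614]
side collar_grip 0.66 [ 0.5059 -0.0339  0.2008]
side basin 0.67 [ 0.5946 -0.3386  0.1604]
side grease_tin 0.74 [0.4268 0.1861 0.0029]
side chock 0.62 [ 0.4266  0.0341 -0.0031]
top socket 0.84 [0.5954 0.1884 0.2156]
top collar_grip 0.56 [ 0.5091 -0.035   0.2019]
top basin 0.89 [ 0.5928 -0.3384  0.1587]
top grease_tin 0.66 [ 4.229e-01  1.911e-01 -3.000e-04]
top chock 0.58 [ 0.4275  0.0362 -0.0024]
13.55
```

View pics/s3.png

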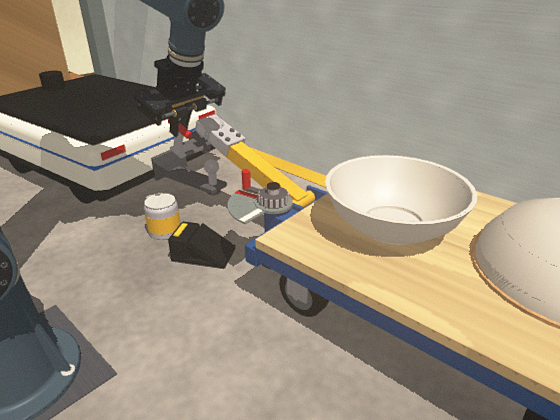

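The side view shows the coupler held up at (220,130), clear of the ball at (210,165), with the peg at (246,180) over the red mark. The tin, chock and basin have not moved. Both cameras put the socket at about 0.215 m, which is 10 cm above its seat.

```bash
python3 -c "
from rig import hand_in
print(hand_in())"
```

```text
the job is handed in; nothing more can be done
None
```

The collar is turned to its stop at the red mark, and the unlatched coupler is held still about 10 cm above the ball, with the basin, tin and chock unmoved; I handed the job in at about 13.6 s, and it returned no verdict.

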